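Put the right press weights on three glued-up blanks

TASK

Three glued-up wood blanks must be pressed: the two steel weights have been put on the wrong ones, so swap them (the empty cork mat, or any free spot, can hold one meanwhile) so that the larger round weight ends on the long blank and the smaller square weight on the square blank. The round blank still needs its weight: lift the identical closed tins to find the full one and stand it on the round blank, leaving the two empty tins standing where they were. Set every weight down gently, upright and in the middle of its blank.

Things in the scene. Friction and masses are not known exactly. Their poses are not given: they have to be found in the camera images.
- weight_round: The larger press weight: dark steel disc 60 mm in diameter, 30 mm tall, with an upright round grip post 22 mm in diameter on its centre, from 30 to 70 mm above its underside; 0.64 to 0.86 kg. Starts upright on the square blank. Origin: centre of the underside, z up.
- weight_square: The smaller press weight: dark steel block 42 x 42 mm, 24 mm tall, with an upright round grip post 22 mm in diameter on its centre, from 24 to 64 mm above its underside; 0.30 to 0.40 kg. Starts upright on the long blank. Origin: centre of the underside, z up; x and y along its sides.
- tin_a: One of three identical closed metal tins, upright pale cylinder 52 mm in diameter with a flat dark lid pressed on, 70 mm tall in all, standing on the bench. One of the three is full (0.65 to 0.85 kg), the other two are empty (0.10 to 0.14 kg); only lifting tells. Origin: centre of the underside, z up.
- tin_b: One of three identical closed metal tins, upright pale cylinder 52 mm in diameter with a flat dark lid pressed on, 70 mm tall in all, standing on the bench. One of the three is full (0.65 to 0.85 kg), the other two are empty (0.10 to 0.14 kg); only lifting tells. Origin: centre of the underside, z up.
- tin_c: One of three identical closed metal tins, upright pale cylinder 52 mm in diameter with a flat dark lid pressed on, 70 mm tall in all, standing on the bench. One of the three is full (0.65 to 0.85 kg), the other two are empty (0.10 to 0.14 kg); only lifting tells. Origin: centre of the underside, z up.
- blank_long: The long blank: rectangle 120 mm (x) by 70 mm (y), caul 6 mm wider all round. Two wood layers, dark below and light on top, lying on a plywood caul that is fixed to the bench and cannot shift; flat top face 26 mm above the bench. Origin: centre of the underside, on the bench. 
- blank_square: The square blank: 66 x 66 mm, caul 6 mm wider all round. Two wood layers, dark below and light on top, lying on a plywood caul that is fixed to the bench and cannot shift; flat top face 26 mm above the bench. Origin: centre of the underside, on the bench. 
- blank_round: The round blank: disc 80 mm in diameter, caul 92 mm in diameter; nothing on it at the start. Two wood layers, dark below and light on top, lying on a plywood caul that is fixed to the bench and cannot shift; flat top face 26 mm above the bench. Origin: centre of the underside, on the bench. 
- cork_mat: Empty cork mat 100 x 100 mm, 4 mm thick, fixed to the bench, free for parking something. Origin: centre of the underside.
There are look-alikes about, which are no part of the job. Leave any orange or yellow look-alike of the weight_square alone. What is shaped like the tin_b but green is not meant.

How it is judged (in metres and radians):
At the end, for the whole second after the job is handed in: Round weight on the long blank, square weight on the square blank, full tin (pressing with over 4 N) on the round blank: upright (0.08 rad), at rest, within 12 mm of the blank's centre and 4 mm of its top face. Empty tins upright, at rest, within 40 mm of their starts (horizontal distance between weight_round and blank_long below 0.012 m and z of weight_round in the frame of blank_long between 0.022 and 0.03 m and angle between each of weight_round, weight_square's own z axis and vertical below 0.08 rad and linear speed of each of weight_round, weight_square below 0.02 m/s and horizontal distance between weight_square and blank_square below 0.012 m and z of weight_square in the frame of blank_square between 0.022 and 0.03 m and ((horizontal distance between tin_a and blank_round below 0.012 m and z of tin_a in the frame of blank_round between 0.022 and 0.03 m and angle between each of tin_a, tin_b, tin_c's own z axis and vertical below 0.08 rad and linear speed of each of tin_a, tin_b, tin_c below 0.02 m/s and contact force between tin_a and blank_round above 4 N and distance of each of tin_b, tin_c from where it was at the start of the episode below 0.04 m) or (horizontal distance between tin_b and blank_round below 0.012 m and z of tin_b in the frame of blank_round between 0.022 and 0.03 m and angle between each of tin_b, tin_a, tin_c's own z axis and vertical below 0.08 rad and linear speed of each of tin_b, tin_a, tin_c below 0.02 m/s and contact force between tin_b and blank_round above 4 N and distance of each of tin_a, tin_c from where it was at the start of the episode below 0.04 m) or (horizontal distance between tin_c and blank_round below 0.012 m and z of tin_c in the frame of blank_round between 0.022 and 0.03 m and angle between each of tin_c, tin_a, tin_b's own z axis and vertical below 0.08 rad and linear speed of each of tin_c, tin_a, tin_b below 0.02 m/s and contact force between tin_c and blank_round above 4 N and distance of each of tin_a, tin_b from where it was at the start of the episode below 0.04 m))); the robot touches nothing.
It fails at once if a weight or tin dropped or slammed on a glued blank (over 90 N) (contact force between any of weight_round, weight_square, tin_a, tin_b, tin_c and blank_long above 90 N or contact force between any of weight_round, weight_square, tin_a, tin_b, tin_c and blank_square above 90 N or contact force between any of weight_round, weight_square, tin_a, tin_b, tin_c and blank_round above 90 N).
It also fails if it takes over 120 s, if anything falls off the work surface, if the arm or the gripper's body presses on something with over 40 N, if the wrist force passes 120 N, or if a joint passes its speed limit or range.

ROBOT

A 6-joint arm with a two-finger parallel gripper is mounted at the origin on the work surface. World frame = base frame: x ahead of the robot, y to its left, z up, the work surface at z = 0. Lengths are in mm, angles in rad, forces in N, time in s.
With the tool pointing down it reaches from about 425 to 950 mm from the base axis. Payload 14.7 kg.
Tool frame: the origin (TCP) lies midway between the tips of the shut fingers; the grasp point (between the pads) lies 19 mm behind it; z points along the fingers, y is the line along which they close (so a half turn about z gives the same grasp; the last joint's range is limited). The gripper opens to 85 mm and grips with 20 to 120 N. Pads are 22 mm wide; open, the fingers measure 114 mm over their backs; the gripper's body (76 mm by 85 mm) begins 54 mm behind the grasp point. The pads swing forward as they close: fully open they stand 13 mm farther back than shut.
Start: joints at [-1.191, 0.48, 1.596, -0, 1.065, -0.047], TCP at [269.089, -591.679, 231.297] pointing down, gripper open.
Joint ranges: [-2.75, 2.75], [-0.82, 2.05], [0.23, 2.67], [-1.56, 4.7], [0.09, 2.69], [-2.92, 2.92]. Speed limits (rad/s): [1.89, 1.89, 2.39, 3.01, 3.01, 3.01].

INTERFACE

Orientations are given as a 3x3 rotation matrix whose columns are the frame's x, y, z axes.
In Python, from bench import r gives the robot as it stands.
- The arm moves only by the tool arm_command, never from a script. Its argument "steps" is text: rows parted by semicolons, each of 6 numbers parted by spaces: the shift along the tool's x, y, z in mm, then the turn, a rotation vector about the tool's x, y, z in degrees. A call has 1 to 20 rows; each row shifts and turns the commanded pose from where the row before left it, along the tool's axes as they then stand; what a row does not reach is not made up. A row lasts 1/12 s, in which the tool goes at most 41.7 mm and 7.16 degrees, less where a joint would pass 70% of its speed; a pose out of reach is approached as far as the arm can. A call with a gripper value outside its range is refused whole. "grip" is the closure, from 0 (fully open) to 1 (shut), set as the call begins (left out, the last holds). The fingers move at their own pace and stop on an object; "grip_force" is the grip in N (left out, the last holds). Time passes only in rows, so rows that do not move let the fingers close. It gives the time, the measured TCP pose, the force, the opening and the grip force at its end, in the units of the state.
- r.get_state(): the state, without advancing time (a new reading comes with each control period).
- r.snapshot(name): name is "scene" or "top" or "wrist"; returns the picture (420x560x3 uint8, red, green, blue); there is no depth.
- r.camera_params(name): a dict with "K" (3x3 intrinsics, pixels), "R" (3x3) and "t" (3): a world point X has camera coordinates R X + t; the wrist camera has in their place "tool_from_camera" (4x4, takes a point from camera to tool coordinates, whose origin is the TCP and whose axes are the flange's). Camera axes: x right, y down, z forward; pixel columns grow to the right and rows downward; lengths in mm; the calibration is good to about 2 mm. A picture is of the moment at which its call begins: read the wrist's pose just before it. camera_params takes no time and is no camera call.
- r.sign_off(): hands the job in; it is judged then, once.
Trained networks look in the newest picture that a camera, given by its name, has taken for a name from the list of things; names that differ only in an ending like _2 or _b are one class to them, and where a whole thing is asked for, a point or a joint stands for the part that bears it (a point fixed in the world has none). Each returns a list of dicts, best first, with "conf" (0 to 1); they miss things now and then, are a little off and sometimes report something else, mostly with a low value. They report only what shows in the picture. A call takes as long as a camera call. They do not tell look-alikes from the thing itself.
- r.recognise(camera, thing): "xy" ([column, row] as shares, 0 to 1, of the picture: columns of its width, rows of its height, amid what is visible of it).
- r.regions_of(camera, thing): "mask" (420x560 bool, what is visible of it) and "xy" ([column, row] as shares, 0 to 1, of the picture: columns of its width, rows of its height, amid what is visible of it).
- r.pinpoint(camera, thing): "xy" ([column, row] as shares, 0 to 1, of the picture: columns of its width, rows of its height: a listed point, or the origin of a listed thing).
The state is a dict: "t": time; "qpos": joint angles; "qvel": joint speeds; "effort": joint torques, N m; "tcp_pos": TCP position; "orientation": TCP orientation; "force": force on the tool from outside, world axes, zero at the start; "moment": the same for the moment, N m; "opening": finger opening in mm; "gripper_force": force on a finger pad.
Only numpy, scipy, OpenCV 4.12 (cv2) and the standard library are available. Lean on these libraries where they do the work, as an engineer would, in place of code of your own. Each camera call takes 0.05 s, during which the arm holds its last target. There are 200 camera calls.

## Working session

There is one attempt and no reset: what is moved stays moved. The work goes in short steps, Python scripts to look and compute and a tool call to move; the robot and the scene stay as the last step left them, time stands still between calls to the robot, and variables do not carry over. Pictures are saved under pics/ and viewed, at most 14 in all, crops included, and the job is handed in when it is done.

Besides the shell and the picture viewer there is one more tool, called after "Call:" in YAML: its name, and indented under it one key for each argument. arm_command: Moves the arm, as the interface text tells. Its arguments: {"type":"object","properties":{"steps":{"type":"string"},"grip":{"type":"number"},"grip_force":{"type":"number"}},"required":["steps"]}

```bash
mkdir -p pics; ls; python3 - <<'E'
from bench import r
import cv2
for c in ("top","scene"):
    im=r.snapshot(c); cv2.imwrite(f"pics/{c}0.png",im[:,:,::-1])
    p=r.camera_params(c); print(c,p)
s=r.get_state(); print(s)
for th in ["weight_round","weight_square","tin_a","blank_long","blank_square","blank_round","cork_mat"]:
    r_=r.pinpoint("top",th); print(th,[( [round(d["xy"][0]*560),round(d["xy"][1]*420)],round(d["conf"],2)) for d in r_])
E
```

```text
pics
top {'K': array([[380.89404909,   0.        , 277.5396281 ],
       [  0.        , 380.89404909, 211.73872729],
       [  0.        ,   0.        ,   1.        ]]), 'R': array([[-0.02160555, -0.99972057,  0.0095906 ],
       [-0.99780561,  0.02096165, -0.06280589],
       [ 0.0625873 , -0.01092651, -0.99797968]]), 't': array([-8.55734634e-02,  5.85081415e+02,  8.46405096e+02])}
scene {'K': array([[506.31458217,   0.        , 284.59229069],
       [  0.        , 506.31458217, 204.23800935],
       [  0.        ,   0.        ,   1.        ]]), 'R': array([[ 0.35531886,  0.93450092, -0.02136666],
       [ 0.64487468, -0.2616155 , -0.71811836],
       [-0.67667212,  0.24138218, -0.6955929 ]]), 't': array([-175.85897246, -332.92747836, 1680.72367342])}
{'t': 0.1, 'qpos': array([-1.19060809e+00,  4.80797079e-01,  1.59681199e+00,  1.33624133e-05,
        1.06509306e+00, -4.66094629e-02]), 'qvel': array([ 0.00018713, -0.00196838, -0.00252087,  0.00067337,  0.00010853,
        0.00215365]), 'effort': array([ 8.94689365e-04, -9.52262521e+01, -4.31044042e+01,  6.27104555e-05,
        5.21412003e-03,  5.97091775e-05]), 'tcp_pos': array([ 268.95264612, -591.34054627,  230.71800369]), 'orientation': array([[ 9.10298726e-01,  4.13951772e-01, -4.00866412e-04],
       [ 4.13951961e-01, -9.10298140e-01,  1.03459242e-03],
       [ 6.33634153e-05, -1.10772760e-03, -9.99999384e-01]]), 'force': array([-0.28756766, -0.65335582,  0.32582397]), 'moment': array([-0.00375499, -0.04700273, -0.01101757]), 'gripper_force': 0.0, 'opening': 85.5231570713333}
weight_round [([145, 285], 0.96)]
weight_square [([223, 184], 0.96), ([131, 154], 0.94), ([308, 129], 0.57)]
tin_a [([392, 282], 0.88), ([318, 188], 0.74), ([455, 232], 0.73), ([456, 196], 0.6)]
blank_long [([219, 182], 0.64)]
blank_square [([150, 286], 0.65)]
blank_round [([108, 233], 0.63)]
cork_mat [([265, 246], 0.66)]
```

View pics/top0.png

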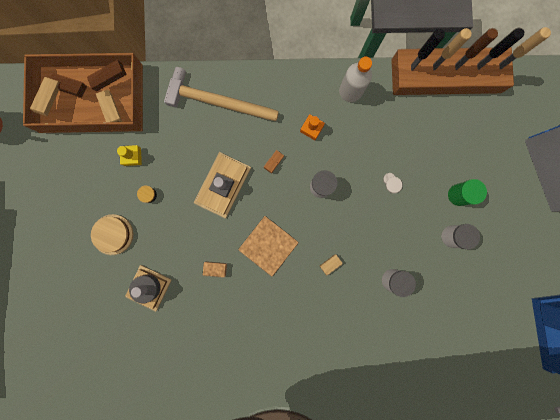

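View pics/scene0.png

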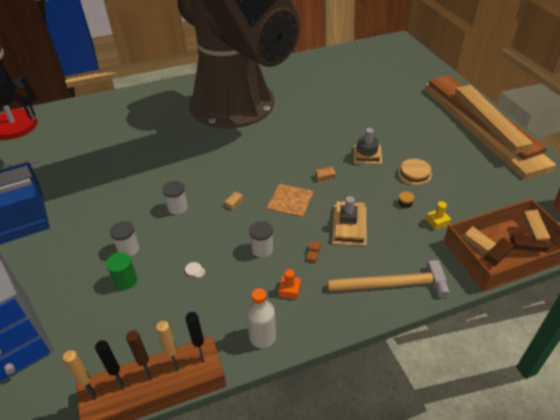

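The top view shows one dark square weight, on the long blank at (223,184); its look-alikes are yellow (128,155) and orange (312,127). The round weight is on the square blank at (145,285). The grey tins are at (324,184), (400,282) and (463,237), with a green look-alike at (468,193). The round blank is at (111,234), the small gold disc at (147,194) is something else, and the cork mat is at (268,245).

```bash
cat > h.py <<'E'
import numpy as np, cv2
from bench import r
def ray(cam,uv,st=None):
    p=r.camera_params(cam); uv=np.atleast_2d(np.asarray(uv,float))
    d=np.c_[uv,np.ones(len(uv))]@np.linalg.inv(p["K"]).T
    if cam=="wrist":
        st=st or r.get_state(); T=p["tool_from_camera"]; O=np.array(st["orientation"])
        return np.array(st["tcp_pos"])+O@T[:3,3], d@(O@T[:3,:3]).T
    return -p["R"].T@p["t"], d@p["R"]
def plane(cam,uv,z,st=None):
    o,d=ray(cam,uv,st); return (o+d*((z-o[2])/d[:,2])[:,None])[:,:2]
def tool(dx,dy,dz):  # world shift -> tool axes
    return np.array(r.get_state()["orientation"]).T@np.array([dx,dy,dz])
E
python3 - <<'E'
from h import *
for c in ("top","scene"):
  im=r.snapshot(c)
  for th,z in [("weight_round",0),("weight_square",0),("tin_a",0),("blank_long",26),("blank_square",26),("blank_round",26),("cork_mat",4)]:
    for d in r.regions_of(c,th):
      if d["conf"]<.3: continue
      m=d["mask"].astype(np.uint8); cs=max(cv2.findContours(m,0,2)[0],key=cv2.contourArea).reshape(-1,2)
      w=plane(c,cs,z).astype(np.float32); R=cv2.minAreaRect(w)
      print(c,th,round(d["conf"],2),np.round(d["xy"]*np.array([560,420])),"rect",np.round(R[0],1),np.round(R[1],1),round(R[2]))
    if z==0:
      for d in r.pinpoint(c,th): print("   pin",th,round(d["conf"],2),np.round(plane(c,np.array(d["xy"])*[560,420],26 if 'w' in th else 0),1))
im=r.snapshot("top")[110:320,80:360]; cv2.imwrite("pics/crop.png",cv2.resize(im[:,:,::-1],None,fx=2.8,fy=2.8,interpolation=2))
E
```

```text
top weight_round 0.56 [145. 287.] rect [418.2 294.6] [70.7 63.2] 89
top weight_round 0.54 [462. 233.] rect [ 520.9 -436. ] [86.5 55.6] 89
   pin weight_round 0.92 [[419.8 280.9]]
top weight_square 0.94 [132. 153.] rect [726.6 330.9] [48.9 54.2] 5
top weight_square 0.88 [311. 128.] rect [786.4 -97.9] [43.6 49.9] 59
top weight_square 0.85 [223. 184.] rect [652.5 117.4] [49.7 45. ] 65
   pin weight_square 0.92 [[767.2 -85.5]]
   pin weight_square 0.89 [[722.8 313.2]]
   pin weight_square 0.75 [[647.5 109.1]]
   pin weight_square 0.49 [[544.8 363.9]]
top tin_a 0.66 [461. 234.] rect [ 522. -436.] [86.8 57.9] 89
top tin_a 0.66 [466. 193.] rect [ 623.4 -456.6] [60.4 93.7] 9
top tin_a 0.64 [399. 285.] rect [ 416.9 -287.3] [76.4 57.4] 77
   pin tin_a 0.95 [[ 532.8 -418.1]]
   pin tin_a 0.84 [[ 631.7 -112.4]]
   pin tin_a 0.78 [[ 616.3 -432.5]]
   pin tin_a 0.58 [[ 419.7 -270. ]]
   pin tin_a 0.35 [[419.8 281. ]]
top blank_long 0.7 [320. 186.] rect [ 645.5 -117.4] [55.6 64.4] 62
top blank_long 0.63 [217. 191.] rect [648.2 111.2] [ 81.2 130.6] 62
top blank_square 0.86 [161. 285.] rect [422.4 27
[... 737 characters left out ...]
 -101.4]]
scene tin_a 0.89 [174. 196.] rect [ 375.1 -268.7] [ 58.  136.7] 90
scene tin_a 0.82 [124. 239.] rect [ 476.2 -417.9] [123.8  56.3] 9
scene tin_a 0.77 [263. 239.] rect [ 604.6 -103.8] [ 58.2 120.2] 74
scene tin_a 0.57 [120. 271.] rect [ 578.  -438.8] [121.9  57.3] 10
   pin tin_a 0.96 [[ 511.6 -413.6]]
   pin tin_a 0.81 [[ 610.8 -436.3]]
   pin tin_a 0.57 [[ 643.4 -124.8]]
   pin tin_a 0.57 [[ 422.5 -275.1]]
scene blank_long 0.78 [349. 231.] rect [659.9 106.6] [ 78.5 146.9] 63
scene blank_square 0.86 [371. 159.] rect [438.7 273.6] [78.8 92.7] 65
scene blank_square 0.38 [415. 174.] rect [551.1 357.1] [ 83.  107.7] 60
scene cork_mat 0.61 [293. 199.] rect [505.4  10.5] [ 98.3 102. ] 51
```

View pics/crop.png

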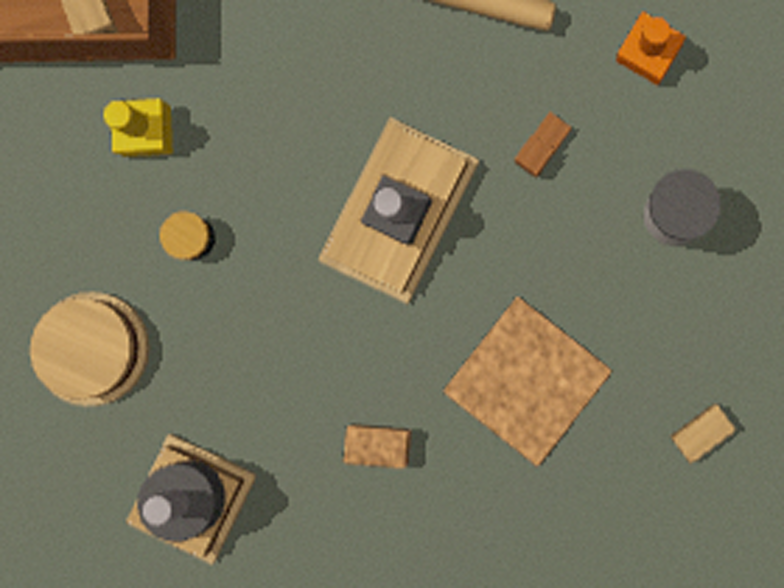

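The crop confirms the choice: the dark steel block with the light post top at crop (388,203) sits on the long blank. The yellow (137,125) and orange (650,45) ones are look-alikes. The round weight's post top is at crop (155,510).

```bash
python3 - <<'E'
from h import *
print(r.camera_params("wrist"))
P=lambda a,b:(80+a/2.8,110+b/2.8)
print("round post",plane("top",P(155,510),96)); print("sq post",plane("top",P(388,203),90)); print("tin1 lid",plane("top",P(684,205),70))
im=r.snapshot("top"); g=cv2.cvtColor(im,cv2.COLOR_RGB2HSV)
# scene dark lids
print("tinA lid",plane("top",[(466,237),(403,283)],70))
print(tool(470-269,-400+591,0))
E
```

```text
{'K': array([[310.57039634,   0.        , 275.67693287],
       [  0.        , 310.57039634, 212.03509812],
       [  0.        ,   0.        ,   1.        ]]), 'tool_from_camera': array([[-8.32730779e-04, -9.60858425e-01, -2.77038615e-01,
         7.00275925e+01],
       [ 9.99999460e-01, -6.27720030e-04, -8.28694044e-04,
        -8.02871764e-01],
       [ 6.22354966e-04, -2.77039155e-01,  9.60858428e-01,
        -1.43431993e+02],
       [ 0.00000000e+00,  0.00000000e+00,  0.00000000e+00,
         1.00000000e+00]])}
round post [[422.48243909 280.69940181]]
sq post [[644.23098774 110.07660561]]
tin1 lid [[ 640.9600753  -113.67347732]]
tinA lid [[ 519.20527774 -413.28306311]
 [ 425.04861939 -274.20554427]]
[ 2.62036363e+02 -9.06583939e+01 -5.54348742e-03]
```

Call:
arm_command:
  steps: "32 -11 0 0 0 0;33 -11 0 0 0 0;33 -12 0 0 0 0;33 -11 0 0 0 0;33 -12 0 0 0 0;33 -11 0 0 0 0;33 -12 0 0 0 0;32 -11 0 0 0 0;0 0 0 0 0 0;0 0 0 0 0 0;0 0 0 0 0 0"
  grip: 0

```text
t: 2.57
tcp_pos: [469.8, -400.5, 231.3]
orientation: [[0.91, 0.415, -0.0], [0.415, -0.91, -0.0], [-0.0, 0.0, -1.0]]
force: [-0.5, 0.0, -0.0]
opening: 85.7
gripper_force: 0.0
```

```bash
python3 - <<'E'
from h import *
st=r.get_state(); print(st["tcp_pos"],st["orientation"][:,0],st["force"])
im=r.snapshot("wrist"); cv2.imwrite("pics/w1.png",im[:,:,::-1])
for d in r.pinpoint("wrist","tin_a"): print(round(d["conf"],2),np.round(np.array(d["xy"])*[560,420]),plane("wrist",np.array(d["xy"])*[560,420],0,st))
E
```

```text
[ 469.79313267 -400.46262552  231.27639205] [ 9.09962647e-01  4.14690101e-01 -3.18112014e-04] [-0.45587094  0.02456364 -0.01158582]
0.97 [164. 174.] [[ 422.52442724 -272.21181301]]
0.65 [357.  80.] [[ 612.49657495 -433.97258183]]
0.64 [305. 150.] [[ 519.18607188 -414.78674964]]
```

View pics/w1.png

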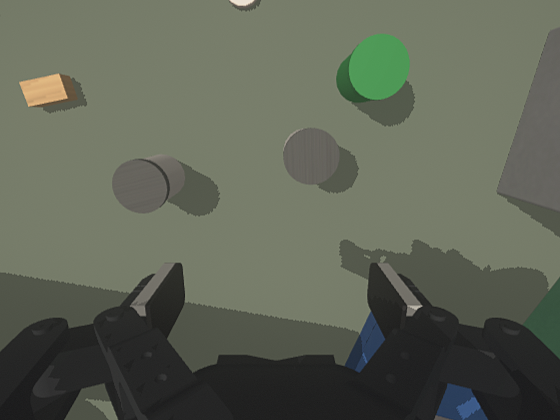

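The wrist view shows tin lids centred at about (312,156) and (141,185), with the green look-alike at (380,67).

```bash
python3 - <<'E'
from h import *
p=plane("wrist",[(312,156),(141,185)],70); print(p)
for q in p: print(tool(*(q-r.get_state()["tcp_pos"][:2]),0))
E
```

```text
[[ 518.59946753 -416.36188543]
 [ 422.68674479 -273.77634455]]
[ 3.87160596e+01  3.42456090e+01 -5.22769883e-03]
[ 1.02611712e+01 -1.35224761e+02 -9.82355702e-03]
```

Call:
arm_command:
  steps: "20 17 0 0 0 0;19 17 0 0 0 0;0 0 36 0 0 0;0 0 36 0 0 0;0 0 36 0 0 0;0 0 36 0 0 0;0 0 30 0 0 0;0 0 20 0 0 0;0 0 5 0 0 0;0 0 0 0 0 0;0 0 0 0 0 0"

```text
t: 3.58
tcp_pos: [519.5, -416.2, 33.2]
orientation: [[0.911, 0.413, 0.001], [0.413, -0.911, -0.001], [0.0, 0.001, -1.0]]
force: [-0.7, 0.3, -0.2]
opening: 85.6
gripper_force: 0.0
```

Call:
arm_command:
  steps: "0 0 0 0 0 0;0 0 0 0 0 0;0 0 0 0 0 0;0 0 0 0 0 0;0 0 0 0 0 0;0 0 0 0 0 0;0 0 0 0 0 0;0 0 0 0 0 0"
  grip: 1
  grip_force: 40

```text
t: 4.25
tcp_pos: [520.0, -415.6, 33.8]
orientation: [[0.91, 0.414, 0.001], [0.414, -0.91, -0.001], [0.001, 0.002, -1.0]]
force: [-2.1, 0.6, 9.5]
opening: 51.2
gripper_force: 40.2
```

Call:
arm_command:
  steps: "0 0 -5 0 0 0;0 0 -8 0 0 0;0 0 -7 0 0 0;0 0 0 0 0 0;0 0 0 0 0 0;0 0 0 0 0 0;0 0 0 0 0 0"

```text
t: 4.83
tcp_pos: [519.2, -415.0, 52.0]
orientation: [[0.91, 0.414, -0.0], [0.414, -0.91, 0.0], [-0.0, -0.001, -1.0]]
force: [0.2, 0.3, -8.2]
opening: 51.2
gripper_force: 43.6
```

Tin A weighs about 8 N, so it is the full one. I'll carry it towards the round blank.

Call:
arm_command:
  steps: "0 0 -10 0 0 0;0 0 -25 0 0 0;0 0 -35 0 0 0;0 0 -35 0 0 0;0 0 -30 0 0 0;0 0 -15 0 0 0;6 -17 0 0 0 0;12 -35 0 0 0 0;12 -35 0 0 0 0;12 -35 0 0 0 0;12 -35 0 0 0 0;12 -35 0 0 0 0;12 -35 0 0 0 0;12 -35 0 0 0 0;12 -35 0 0 0 0;12 -35 0 0 0 0;12 -35 0 0 0 0;12 -35 0 0 0 0;12 -35 0 0 0 0;12 -35 0 0 0 0"
  grip_force: 60

```text
t: 6.5
tcp_pos: [471.0, 83.2, 203.0]
orientation: [[0.91, 0.414, 0.001], [0.414, -0.91, 0.0], [0.001, 0.0, -1.0]]
force: [1.5, 0.7, -6.8]
opening: 51.2
gripper_force: 65.9
```

Call:
arm_command:
  steps: "12 -35 0 0 0 0;12 -35 0 0 0 0;12 -35 0 0 0 0;12 -35 0 0 0 0;12 -35 0 0 0 0;12 -35 0 0 0 0;8 -11 0 0 0 0;0 0 0 0 0 0;0 0 0 0 0 0;0 0 0 0 0 0"

```text
t: 7.33
tcp_pos: [452.6, 315.2, 202.4]
orientation: [[0.91, 0.414, -0.0], [0.414, -0.91, -0.001], [-0.001, 0.0, -1.0]]
force: [-0.9, 0.0, -6.8]
opening: 50.5
gripper_force: 66.2
```

```bash
python3 - <<'E'
from h import *
st=r.get_state(); print(st["tcp_pos"],st["orientation"],st["force"])
im=r.snapshot("wrist"); cv2.imwrite("pics/w2.png",im[:,:,::-1])
for th,z in(("blank_round",0),("blank_long",0),("blank_square",0),("weight_square",26)):
  for d in r.pinpoint("wrist",th): print(th,round(d["conf"],2),np.round(np.array(d["xy"])*[560,420]),plane("wrist",np.array(d["xy"])*[560,420],z,st))
E
```

```text
[452.61615742 315.15963082 202.4135805 ] [[ 9.10253310e-01  4.14051587e-01 -4.41659697e-04]
 [ 4.14051355e-01 -9.10253367e-01 -5.32322612e-04]
 [-6.22431249e-04  3.01678624e-04 -9.99999761e-01]] [-9.49584380e-01  3.74156522e-03 -6.79233742e+00]
blank_round 0.62 [263.  94.] [[536.40618698 368.35857771]]
blank_long 0.6 [528.  97.] [[648.84396874 114.9243706 ]]
blank_long 0.27 [278. 241.] [[393.439821   286.76438514]]
weight_square 0.89 [547. 102.] [[642.44389394 113.09677167]]
```

View pics/w2.png

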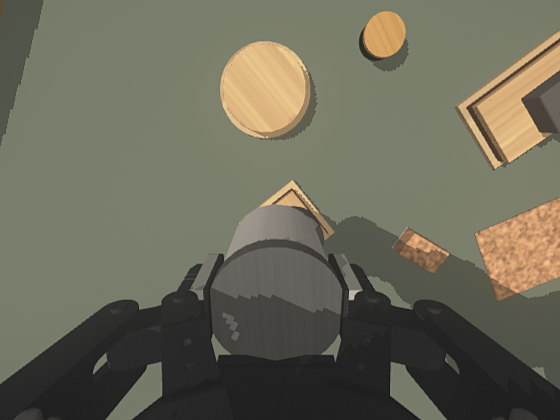

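The held tin fills the lower centre. The round blank's top face is centred near (265,87), and part of the long blank shows at right.

```bash
cat >> h.py <<'E'
def rectify(cam,im,c,z,half,st=None,s=4):
    # orthophoto at height z, centre c, s px/mm ; rows=-x, cols=-y (top-view style)
    n=int(2*half*s); w=np.array([[c[0]+half,c[1]+half],[c[0]+half,c[1]-half],[c[0]-half,c[1]-half],[c[0]-half,c[1]+half]])
    o,_=ray(cam,[0,0],st); p=r.camera_params(cam)
    if cam=="wrist":
        T=p["tool_from_camera"]; R=(np.array(st["orientation"])@T[:3,:3]).T
    else: R=p["R"]
    X=(np.c_[w,np.full(4,z)]-o)@R.T@p["K"].T; uv=(X[:,:2]/X[:,2:]).astype(np.float32)
    H=cv2.getPerspectiveTransform(uv,np.float32([[0,0],[n,0],[n,n],[0,n]]))
    return cv2.warpPerspective(im,H,(n,n),flags=cv2.INTER_CUBIC)
E
python3 - <<'E'
from h import *
st=r.get_state(); c=(543,357); out=[]
for cam in("wrist","top"):
    im=r.snapshot(cam); o=rectify(cam,im,c,26,60,st); out.append(o)
    g=cv2.GaussianBlur(cv2.cvtColor(o,cv2.COLOR_RGB2GRAY),(7,7),2)
    h=cv2.HoughCircles(g,cv2.HOUGH_GRADIENT,1,40,param1=80,param2=15,minRadius=150,maxRadius=170)
    for a in (h[0][:4] if h is not None else []): print(cam,"ctr",c[0]+60-a[1]/4,c[1]+60-a[0]/4,"R",a[2]/4)
cv2.imwrite("pics/rb.png",cv2.resize(np.hstack(out)[:,:,::-1],(800,400)))
E
```

```text
wrist ctr 539.125 368.375 R 39.875
top ctr 543.625 365.625 R 38.15
```

View pics/rb.png

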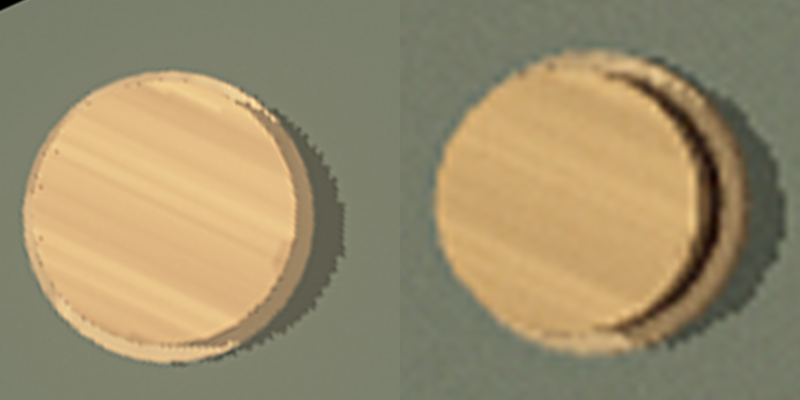

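Call:
arm_command:
  steps: "20 -2 0 0 0 0;34 -3 0 0 0 0;34 -4 0 0 0 0;15 -2 0 0 0 0;0 0 30 0 0 0;0 0 36 0 0 0;0 0 36 0 0 0;0 0 22 0 0 0;0 0 8 0 0 0;0 0 4 0 0 0;0 0 0 0 0 0;0 0 0 0 0 0"

```text
t: 8.68
tcp_pos: [543.1, 369.0, 67.8]
orientation: [[0.91, 0.414, 0.002], [0.414, -0.91, 0.001], [0.002, -0.0, -1.0]]
force: [0.2, -0.4, -6.5]
opening: 50.8
gripper_force: 66.0
```

Call:
arm_command:
  steps: "0 0 1 0 0 0;0 0 1 0 0 0;0 0 1 0 0 0;0 0 1 0 0 0;0 0 1 0 0 0;0 0 0 0 0 0"

```text
t: 9.18
tcp_pos: [542.0, 368.4, 61.2]
orientation: [[0.91, 0.414, -0.0], [0.414, -0.91, -0.0], [-0.0, 0.0, -1.0]]
force: [0.4, -0.5, -7.9]
opening: 50.6
gripper_force: 66.0
```

Call:
arm_command:
  steps: "0 0 1 0 0 0;0 0 1 0 0 0;0 0 0 0 0 0;0 0 0 0 0 0"

```text
t: 9.52
tcp_pos: [542.2, 368.6, 60.0]
orientation: [[0.91, 0.414, 0.0], [0.414, -0.91, 0.0], [0.0, -0.0, -1.0]]
force: [-3.0, -1.1, 4.8]
opening: 50.7
gripper_force: 67.8
```

Call:
arm_command:
  steps: "0 0 0 0 0 0;0 0 0 0 0 0;0 0 0 0 0 0;0 0 0 0 0 0;0 0 0 0 0 0;0 0 0 0 0 0;0 0 -10 0 0 0;0 0 -30 0 0 0;0 0 -36 0 0 0;0 0 -40 0 0 0;0 0 -34 0 0 0;-14 35 0 0 0 0;-14 35 0 0 0 0;-14 35 0 0 0 0;-14 35 0 0 0 0;-14 35 0 0 0 0;-14 35 0 0 0 0;-14 34 0 0 0 0;-15 33 0 0 0 0;0 0 0 0 0 0"
  grip: 0

```text
t: 11.18
tcp_pos: [553.8, 64.3, 210.1]
orientation: [[0.912, 0.411, 0.0], [0.411, -0.912, -0.001], [-0.0, 0.001, -1.0]]
force: [0.7, 0.1, 0.2]
opening: 85.4
gripper_force: 0.0
```

Call:
arm_command:
  steps: "0 0 0 0 0 0;0 0 0 0 0 0"

```text
t: 11.35
tcp_pos: [554.1, 69.5, 209.9]
orientation: [[0.911, 0.413, 0.001], [0.413, -0.911, 0.0], [0.001, 0.0, -1.0]]
force: [-0.5, -0.1, -0.0]
opening: 85.7
gripper_force: 0.0
```

```bash
python3 - <<'E'
from h import *
st=r.get_state(); print(st["tcp_pos"],st["force"])
im=r.snapshot("wrist"); cv2.imwrite("pics/w3.png",im[:,:,::-1])
o=[rectify("wrist",im,(645,112),26,90,st),rectify("top",r.snapshot("top"),(645,112),26,90)]
cv2.imwrite("pics/lb.png",cv2.resize(np.hstack(o)[:,:,::-1],(800,400)))
t=r.snapshot("top")[210:315,80:190]; cv2.imwrite("pics/t3.png",cv2.resize(t[:,:,::-1],None,fx=5,fy=5,interpolation=2))
for th,z in(("weight_square",26),("blank_long",0),("weight_round",26)):
  for c in ("wrist","top"):
    for d in r.pinpoint(c,th): print(c,th,round(d["conf"],2),np.round(np.array(d["xy"])*[560,420]),plane(c,np.array(d["xy"])*[560,420],z,st))
E
```

```text
[554.06737308  69.53935278 209.90702726] [-0.48553767 -0.12314622 -0.02379904]
wrist weight_square 0.66 [513.  55.] [[767.41510284 -81.81107988]]
wrist weight_square 0.57 [275.  92.] [[643.86542352 111.64211197]]
top weight_square 0.6 [310. 131.] [[768.02677793 -90.84918194]]
wrist weight_round 0.88 [ 54. 223.] [[418.53756919 278.91421009]]
top weight_round 0.74 [145. 287.] [[424.02716109 285.62934742]]
```

View pics/w3.png

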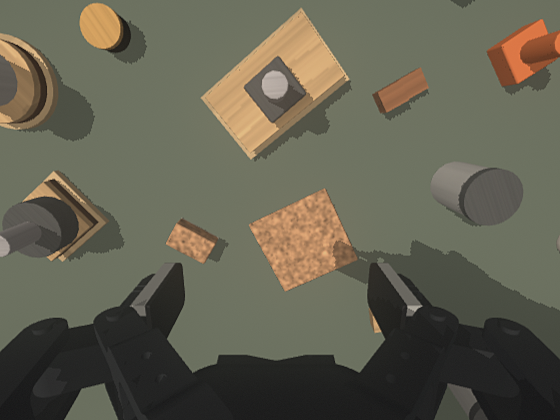

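View pics/lb.png

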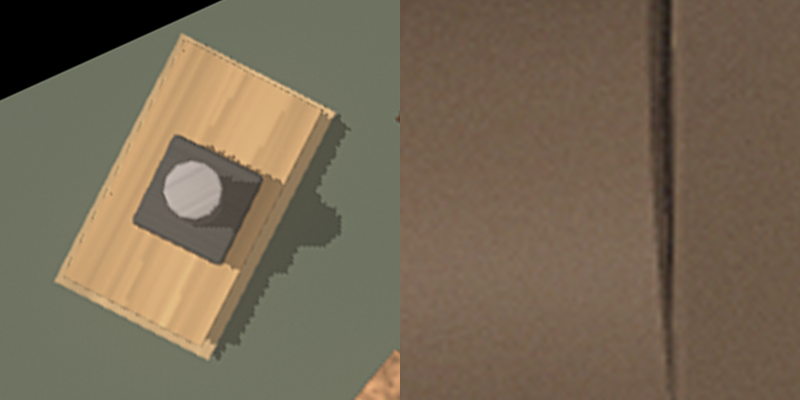

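View pics/t3.png

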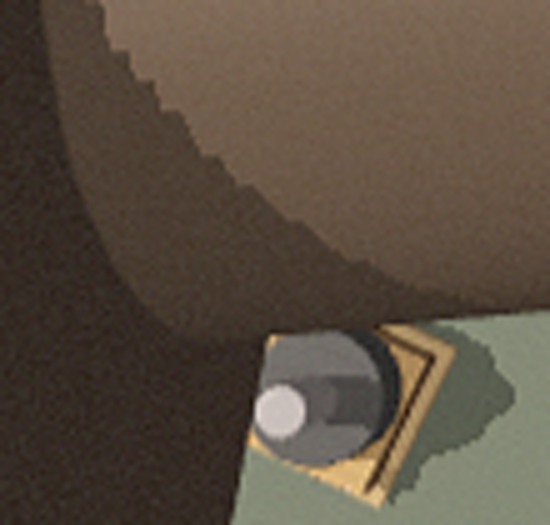

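The square weight's post top is at (275,85), the long blank is clear, and the cork mat is centred near (302,240). The long blank's top face measures 120 x 71 mm, which matches, with its centre at about (647.5,114).

```bash
python3 - <<'E'
from h import *
st=r.get_state(); p=plane("wrist",[(275,85)],90)[0]; print(p, tool(*(p-st["tcp_pos"][:2]),0)); print(plane("wrist",[(302,240)],4),plane("wrist",[(5,237)],96),plane("wrist",[(497,194)],70), plane("wrist",[(2,86)],96))
E
```

```text
[642.77110497 112.15025504] [ 9.83775844e+01 -1.48264967e+00 -1.13632705e-02]
[[506.91477115  15.1709206 ]] [[430.204951  276.9048194]] [[ 644.22442159 -114.16199718]] [[554.49218474 303.04544132]]
```

Call:
arm_command:
  steps: "25 0 0 0 0 0;35 -1 0 0 0 0;38 -1 0 0 0 0;0 0 30 0 0 0;0 0 36 0 0 0;0 0 36 0 0 0;0 0 30 0 0 0;0 0 15 0 0 0;0 0 5 0 0 0;0 0 0 0 0 0;0 0 0 0 0 0;0 0 0 0 0 0"

```text
t: 12.8
tcp_pos: [643.4, 112.1, 58.9]
orientation: [[0.91, 0.414, 0.002], [0.414, -0.91, 0.0], [0.002, 0.001, -1.0]]
force: [-0.1, 0.3, 0.7]
opening: 85.3
gripper_force: 0.0
```

Call:
arm_command:
  steps: "0 0 0 0 0 0;0 0 0 0 0 0;0 0 0 0 0 0;0 0 0 0 0 0;0 0 0 0 0 0;0 0 0 0 0 0;0 0 0 0 0 0;0 0 0 0 0 0;0 0 0 0 0 0;0 0 0 0 0 0"
  grip: 1
  grip_force: 50

```text
t: 13.63
tcp_pos: [642.5, 112.0, 57.5]
orientation: [[0.91, 0.414, 0.0], [0.414, -0.91, 0.0], [0.0, 0.0, -1.0]]
force: [-0.8, 1.1, 5.6]
opening: 21.3
gripper_force: 48.7
```

Call:
arm_command:
  steps: "0 0 -3 0 0 0;0 0 -7 0 0 0;0 0 -10 0 0 0;0 0 0 0 0 0;0 0 0 0 0 0;0 0 0 0 0 0"

```text
t: 14.13
tcp_pos: [642.3, 111.9, 77.5]
orientation: [[0.91, 0.414, 0.0], [0.414, -0.91, 0.0], [0.0, 0.0, -1.0]]
force: [0.0, 0.5, -3.5]
opening: 20.5
gripper_force: 49.1
```

Call:
arm_command:
  steps: "0 0 -15 0 0 0;0 0 -15 0 0 0;-15 3 0 0 0 0;-32 6 0 0 0 0;-34 7 0 0 0 0;-34 7 0 0 0 0;-32 6 0 0 0 0;-16 3 0 0 0 0;0 0 10 0 0 0;0 0 25 0 0 0;0 0 20 0 0 0;0 0 10 0 0 0;0 0 4 0 0 0;0 0 0 0 0 0;0 0 0 0 0 0"

```text
t: 15.38
tcp_pos: [507.6, 15.5, 38.6]
orientation: [[0.91, 0.414, 0.0], [0.414, -0.91, 0.0], [0.0, 0.0, -1.0]]
force: [-0.7, 0.7, -2.0]
opening: 20.5
gripper_force: 49.3
```

Call:
arm_command:
  steps: "0 0 1 0 0 0;0 0 1 0 0 0;0 0 1 0 0 0;0 0 1 0 0 0;0 0 0 0 0 0;0 0 0 0 0 0"

```text
t: 15.88
tcp_pos: [507.8, 15.3, 35.5]
orientation: [[0.91, 0.414, 0.002], [0.414, -0.91, -0.0], [0.002, 0.001, -1.0]]
force: [-2.6, 0.3, 19.4]
opening: 20.3
gripper_force: 52.1
```

Call:
arm_command:
  steps: "0 0 0 0 0 0;0 0 0 0 0 0;0 0 0 0 0 0;0 0 0 0 0 0;0 0 0 0 0 0;0 0 -10 0 0 0;0 0 -30 0 0 0;0 0 -40 0 0 0;0 0 -40 0 0 0;0 0 -40 0 0 0;0 0 -15 0 0 0;-5 -29 0 0 0 0;-5 -29 0 0 0 0;-5 -29 0 0 0 0;-5 -29 0 0 0 0;-5 -29 0 0 0 0;0 0 0 0 0 0;0 0 0 0 0 0;0 0 0 0 0 0"
  grip: 0

```text
t: 17.47
tcp_pos: [424.6, 137.0, 209.9]
orientation: [[0.91, 0.415, 0.001], [0.415, -0.91, 0.0], [0.001, 0.0, -1.0]]
force: [0.2, -0.0, 0.2]
opening: 85.2
gripper_force: 0.0
```

```bash
python3 - <<'E'
from h import *
st=r.get_state(); print(st["tcp_pos"])
im=r.snapshot("wrist")
o=rectify("wrist",im,(425,280),26,60,st)
o=cv2.resize(o,(400,400)); w=cv2.resize(im,(533,400))[:,:400]
cv2.imwrite("pics/sb.png",np.hstack([w,o])[:,:,::-1])
E
```

```text
[424.6330642  136.99397284 209.85458997]
```

View pics/sb.png

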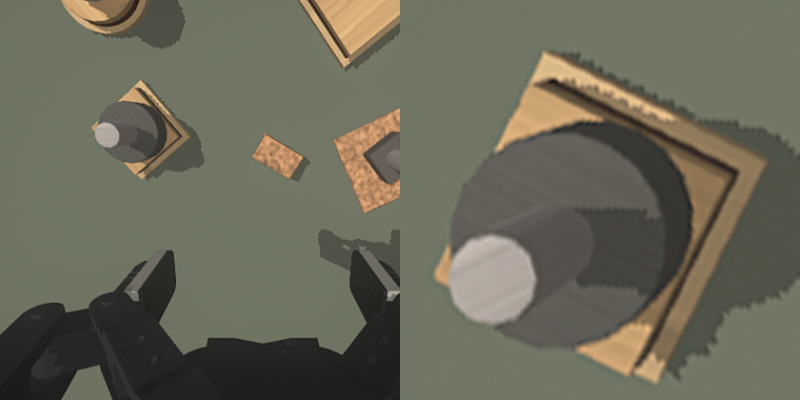

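The post top is at about (113,141) in the full picture. The square blank's top-face corners give 65 x 67 mm, which fits the stated 66 mm, with its centre at about (417,283.5).

```bash
python3 - <<'E'
from h import *
st=r.get_state(); p=plane("wrist",[(113.4,140.8)],96)[0]; print(p, tool(*(p-st["tcp_pos"][:2]),0))
E
```

```text
[421.12080044 280.1108312 ] [ 5.59820514e+01 -1.32144897e+02 -2.96752299e-03]
```

Agrees with the top camera (422,281). Reaching for it.

Call:
arm_command:
  steps: "14 -32 0 0 0 0;14 -34 0 0 0 0;14 -34 0 0 0 0;14 -32 0 0 0 0;0 0 30 0 0 0;0 0 36 0 0 0;0 0 36 0 0 0;0 0 26 0 0 0;0 0 13 0 0 0;0 0 5 0 0 0;0 0 0 0 0 0;0 0 0 0 0 0;0 0 0 0 0 0"

```text
t: 18.6
tcp_pos: [421.7, 280.5, 64.4]
orientation: [[0.911, 0.413, 0.002], [0.413, -0.911, 0.001], [0.002, -0.0, -1.0]]
force: [0.1, 0.5, 0.3]
opening: 85.2
gripper_force: 0.0
```

Call:
arm_command:
  steps: "0 0 0 0 0 0;0 0 0 0 0 0;0 0 0 0 0 0;0 0 0 0 0 0;0 0 0 0 0 0;0 0 0 0 0 0;0 0 0 0 0 0;0 0 0 0 0 0;0 0 0 0 0 0;0 0 0 0 0 0"
  grip: 1
  grip_force: 70

```text
t: 19.43
tcp_pos: [420.7, 280.5, 63.7]
orientation: [[0.91, 0.414, 0.0], [0.414, -0.91, 0.0], [0.0, -0.0, -1.0]]
force: [-2.4, 0.3, 9.4]
opening: 20.1
gripper_force: 68.0
```

Call:
arm_command:
  steps: "0 0 -3 0 0 0;0 0 -7 0 0 0;0 0 -10 0 0 0;0 0 0 0 0 0;0 0 0 0 0 0;0 0 0 0 0 0"

```text
t: 19.93
tcp_pos: [420.8, 280.3, 83.5]
orientation: [[0.91, 0.414, 0.0], [0.414, -0.91, 0.0], [0.0, -0.0, -1.0]]
force: [-0.8, 0.3, -7.5]
opening: 20.0
gripper_force: 68.7
```

Call:
arm_command:
  steps: "0 0 -15 0 0 0;0 0 -15 0 0 0;8 14 0 0 0 0;15 27 0 0 0 0;16 28 0 0 0 0;16 28 0 0 0 0;16 28 0 0 0 0;16 28 0 0 0 0;16 28 0 0 0 0;15 28 0 0 0 0;12 22 0 0 0 0;7.5 14 0 0 0 0;0 0 10 0 0 0;0 0 20 0 0 0;0 0 10 0 0 0;0 0 5 0 0 0;0 0 0 0 0 0;0 0 0 0 0 0;0 0 0 0 0 0"

```text
t: 21.52
tcp_pos: [647.6, 114.5, 69.0]
orientation: [[0.91, 0.414, 0.001], [0.414, -0.91, 0.0], [0.001, 0.0, -1.0]]
force: [-0.3, -0.2, -6.5]
opening: 20.3
gripper_force: 69.5
```

Call:
arm_command:
  steps: "0 0 1 0 0 0;0 0 1 0 0 0;0 0 1 0 0 0;0 0 1 0 0 0;0 0 0 0 0 0;0 0 0 0 0 0"

```text
t: 22.02
tcp_pos: [647.3, 114.2, 64.3]
orientation: [[0.91, 0.414, -0.0], [0.414, -0.91, 0.0], [-0.0, -0.0, -1.0]]
force: [0.2, -0.2, -6.9]
opening: 20.3
gripper_force: 69.5
```

Call:
arm_command:
  steps: "0 0 0.5 0 0 0;0 0 0.5 0 0 0;0 0 0 0 0 0;0 0 0 0 0 0"

```text
t: 22.35
tcp_pos: [647.4, 114.2, 63.8]
orientation: [[0.91, 0.414, 0.0], [0.414, -0.91, 0.0], [0.0, 0.0, -1.0]]
force: [-2.5, -1.1, 4.0]
opening: 19.9
gripper_force: 71.0
```

Call:
arm_command:
  steps: "0 0 0 0 0 0;0 0 0 0 0 0;0 0 0 0 0 0;0 0 0 0 0 0;0 0 0 0 0 0;0 0 -10 0 0 0;0 0 -30 0 0 0;0 0 -36 0 0 0;0 0 -40 0 0 0;0 0 -30 0 0 0;-25 -5 0 0 0 0;-38 -9 0 0 0 0;-38 -9 0 0 0 0;-25 -7 0 0 0 0;0 0 0 0 0 0;0 0 0 0 0 0;0 0 0 0 0 0"
  grip: 0

```text
t: 23.77
tcp_pos: [521.2, 89.5, 210.3]
orientation: [[0.91, 0.414, 0.002], [0.414, -0.91, 0.0], [0.002, 0.001, -1.0]]
force: [0.9, 0.4, -0.8]
opening: 85.3
gripper_force: 0.0
```

```bash
python3 - <<'E'
from h import *
st=r.get_state(); print(st["tcp_pos"])
im=r.snapshot("wrist"); cv2.imwrite("pics/w4.png",im[:,:,::-1])
E
```

```text
[521.17798408  89.47709051 210.25956981]
```

View pics/w4.png

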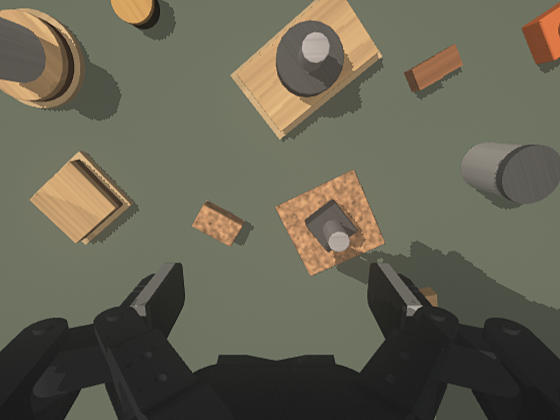

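The square blank is now empty, with its top face centred near (77,200). The square weight's post is at (339,241) on the cork, and the round weight (post top (316,47)) is centred on the long blank.

```bash
python3 - <<'E'
from h import *
st=r.get_state(); c=plane("wrist",[(30,198),(78,155),(122,205),(80,243)],26); print(c,c.mean(0),np.linalg.norm(np.roll(c,1,0)-c,axis=1))
print(plane("wrist",[(316,47)],96)); p=plane("wrist",[(339,241)],68)[0]; print(p,tool(*(np.array([507.6,15.4])-st["tcp_pos"][:2]),0))
E
```

```text
[[403.53340596 329.26183991]
 [470.25904705 293.58552606]
 [437.13147952 236.26258909]
 [374.64287295 266.63643984]] [421.39170137 281.43659873] [68.9681349  75.66446028 66.20690926 69.47947006]
[[646.83329142 114.34071847]]
[508.79809155  16.53416895] [-4.32374792e+01  6.17444277e+01 -3.58915028e-02]
```

Call:
arm_command:
  steps: "-21 30 0 0 0 0;-22 32 0 0 0 0;0 0 30 0 0 0;0 0 38 0 0 0;0 0 38 0 0 0;0 0 36 0 0 0;0 0 22 0 0 0;0 0 9.5 0 0 0;0 0 0 0 0 0;0 0 0 0 0 0;0 0 0 0 0 0"

```text
t: 24.73
tcp_pos: [508.0, 15.1, 37.0]
orientation: [[0.91, 0.414, 0.002], [0.414, -0.91, -0.0], [0.002, 0.001, -1.0]]
force: [0.9, -0.6, 0.3]
opening: 85.9
gripper_force: 0.0
```

Call:
arm_command:
  steps: "0 0 0 0 0 0;0 0 0 0 0 0;0 0 0 0 0 0;0 0 0 0 0 0;0 0 0 0 0 0;0 0 0 0 0 0;0 0 0 0 0 0;0 0 0 0 0 0;0 0 0 0 0 0;0 0 0 0 0 0"
  grip: 1
  grip_force: 50

```text
t: 25.57
tcp_pos: [506.9, 15.1, 36.2]
orientation: [[0.91, 0.414, 0.001], [0.414, -0.91, -0.0], [0.0, 0.0, -1.0]]
force: [-1.0, -1.9, 7.6]
opening: 21.0
gripper_force: 48.5
```

Call:
arm_command:
  steps: "0 0 -3 0 0 0;0 0 -10 0 0 0;0 0 -20 0 0 0;0 0 -20 0 0 0;0 0 -10 0 0 0;0 0 0 0 0 0;0 0 0 0 0 0"

```text
t: 26.15
tcp_pos: [507.0, 15.1, 99.2]
orientation: [[0.91, 0.414, 0.001], [0.414, -0.91, -0.0], [0.001, 0.001, -1.0]]
force: [0.3, 0.1, -3.7]
opening: 20.5
gripper_force: 49.3
```

Call:
arm_command:
  steps: "1 -14 0 0 0 0;3 -28 0 0 0 0;4 -34 0 0 0 0;4 -34 0 0 0 0;4 -34 0 0 0 0;4 -34 0 0 0 0;4 -34 0 0 0 0;4 -34 0 0 0 0;2 -22 0 0 0 0;1 -12 0 0 0 0;0 0 10 0 0 0;0 0 15 0 0 0;0 0 7 0 0 0;0 0 4 0 0 0;0 0 0 0 0 0;0 0 0 0 0 0;0 0 0 0 0 0"

```text
t: 27.57
tcp_pos: [419.5, 282.5, 63.1]
orientation: [[0.911, 0.413, 0.0], [0.413, -0.911, 0.0], [0.0, -0.0, -1.0]]
force: [0.4, -0.7, -3.3]
opening: 20.7
gripper_force: 49.7
```

Call:
arm_command:
  steps: "0 0 1 0 0 0;0 0 1 0 0 0;0 0 1 0 0 0;0 0 1 0 0 0;0 0 0 0 0 0;0 0 0 0 0 0"

```text
t: 28.07
tcp_pos: [419.0, 282.9, 58.8]
orientation: [[0.91, 0.414, -0.0], [0.414, -0.91, -0.0], [-0.0, -0.0, -1.0]]
force: [-0.2, -0.3, -4.3]
opening: 20.6
gripper_force: 49.7
```

Call:
arm_command:
  steps: "0 0 0.5 0 0 0;0 0 0.5 0 0 0;0 0 0 0 0 0;0 0 0 0 0 0"

```text
t: 28.4
tcp_pos: [419.1, 282.8, 58.2]
orientation: [[0.91, 0.414, 0.0], [0.414, -0.91, 0.0], [0.0, 0.0, -1.0]]
force: [-1.6, -2.6, 8.3]
opening: 20.9
gripper_force: 51.0
```

Call:
arm_command:
  steps: "0 0 0 0 0 0;0 0 0 0 0 0;0 0 0 0 0 0;0 0 0 0 0 0;0 0 0 0 0 0;0 0 -10 0 0 0;0 0 -30 0 0 0;0 0 -36 0 0 0;0 0 -40 0 0 0;0 0 -36 0 0 0;-13 32 0 0 0 0;-13 32 0 0 0 0;-13 32 0 0 0 0;-13 32 0 0 0 0;0 0 0 0 0 0;0 0 0 0 0 0;0 0 0 0 0 0"
  grip: 0

```text
t: 29.82
tcp_pos: [424.9, 144.9, 210.4]
orientation: [[0.911, 0.413, 0.001], [0.413, -0.911, 0.0], [0.001, -0.0, -1.0]]
force: [-0.3, 0.5, -0.0]
opening: 85.3
gripper_force: 0.0
```

```bash
python3 - <<'E'
from h import *
st=r.get_state(); print(st["tcp_pos"])
im=r.snapshot("wrist"); cv2.imwrite("pics/w5.png",im[:,:,::-1]);s=r.snapshot("scene")
A=[cv2.resize(rectify("wrist",im,c,26,60,st),(400,400)) for c in ((419,283),(542,368))]
cv2.imwrite("pics/v5.png",np.vstack([np.hstack(A),np.hstack([cv2.resize(im,(267,200)),cv2.resize(s[100:300,80:480],(533,200))])])[:,:,::-1])
E
```

```text
[424.88399265 144.90604935 210.3789806 ]
```

View pics/v5.png

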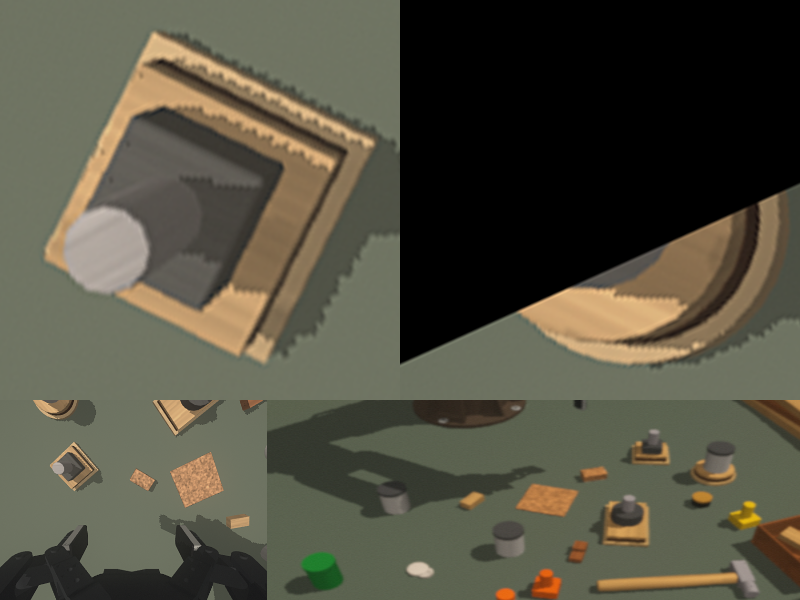

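Both weights and the full tin stand upright on their blanks, the square weight within about 3 mm of centre. The empty tins are untouched, and the gripper is clear.

```bash
python3 -c "
from bench import r
print(r.sign_off())"
```

```text
the job is handed in; nothing more can be done
None
```

I swapped the weights (round now on the long blank, square on the square blank), stood the full tin on the round blank, left the empty tins untouched, and handed the job in at about 30 s; the sign-off returned no verdict.

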